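Point out the stray mill and where it belongs, then record it

TASK

One short mill body has strayed into the tray of tall ones: show the inspection camera by pointing straight down at the stray, fingertips about 2 cm above the middle of its top without touching it, held still there for two seconds, and then point in the same way for two seconds at the top of the bare spindle in the other tray, where it belongs. Then press the larger button on the record box fully down and let it come up again. Do not touch the mills, the spindle, the trays or the loose parts on the bench, leave its smaller button alone, and do not move or lift any mill.

Things in the scene. Friction and masses are not known exactly. Their poses are not given: they have to be found in the camera images.
- tall_tray: Tray of the tall mills: black plastic tray, 200 x 200 mm, floor 12 mm above the table (rim 18 mm), with 2 x 2 places 95 mm apart; fixed to the table. Origin at the centre of its underside, x and y along its sides. It holds three tall mills and the stray, in any places; it may stand on the left or the right side of the table.
- short_tray: Tray of the short mills: black plastic tray, 200 x 200 mm, floor 12 mm above the table (rim 18 mm), with 2 x 2 places 95 mm apart; fixed to the table. Origin at the centre of its underside, x and y along its sides. It holds three short mills and one bare spindle, in any places.
- stray: The stray: the only short straight mill body in the tall tray, white-lacquered like its neighbours, 130 mm high (they are 165 mm), 50 mm across the top; loose, stands upright. Origin at the centre of its underside, z up.
- stray_top (a point): Centre of the open top of the stray, 130 mm above its underside (142 mm above the table), z up.
- spindle: The bare spindle: a fixed upright steel rod, 14 mm across, its top 110 mm above the tray floor, with a 28 mm black collar at its foot, in the one place of the short tray without a mill. Origin at the foot of the rod on the tray floor, z up.
- spindle_top (a point): Centre of the top end of the spindle (122 mm above the table), z up.
- record_box: Grey record box between the trays, 130 (x) x 80 (y) x 85 mm high, fixed to the table, with two grey round push buttons on top: the larger 30 mm to the robot's side (-x) of its centre along its own x axis, the smaller 36 mm to the far side (+x). Origin at the centre of its underside.
- record (a joint): Press depth of the larger button (36 mm across): 0 up, 0.006 m fully down; it needs about 5 N fully down and springs back up.
- record_top (a point): Centre of the top face of the larger button (moves down with it): 107 mm above the table when up, 10 mm above the 52 mm wide black collar round it; it is pressed straight down.
- clear (a joint): Press depth of the smaller button (18 mm across): 0 up, 0.004 m fully down. Not to be pressed.
- head: Loose turned wooden mill head (knob), 48 mm across, 52 mm high, beyond the record box. Origin under its centre. Not to be touched.
- grinder: Loose steel grinder, 34 mm across and 22 mm high with a thin stem to 45 mm. Origin under its centre. Not to be touched.
- tall1: Tall waisted mill body in the tall tray: white-lacquered baluster with an open top, 165 mm high, 54 mm across the foot, 46 mm across the top; loose, stands upright. Origin at the centre of its underside, z up. Not to be touched.
- short1: Short straight mill body in the short tray: white-lacquered, slightly narrowed in the middle, 130 mm high, 52 mm across the foot, 50 mm across the top; loose, stands upright. Origin at the centre of its underside, z up. Not to be touched.
- tall2: Tall waisted mill body in the tall tray: white-lacquered baluster with an open top, 165 mm high, 54 mm across the foot, 46 mm across the top; loose, stands upright. Origin at the centre of its underside, z up. Not to be touched.
- short2: Short straight mill body in the short tray: white-lacquered, slightly narrowed in the middle, 130 mm high, 52 mm across the foot, 50 mm across the top; loose, stands upright. Origin at the centre of its underside, z up. Not to be touched.
- tall3: Tall waisted mill body in the tall tray: white-lacquered baluster with an open top, 165 mm high, 54 mm across the foot, 46 mm across the top; loose, stands upright. Origin at the centre of its underside, z up. Not to be touched.
- short3: Short straight mill body in the short tray: white-lacquered, slightly narrowed in the middle, 130 mm high, 52 mm across the foot, 50 mm across the top; loose, stands upright. Origin at the centre of its underside, z up. Not to be touched.

How it is judged:
On the way, in this order (a step that is already met when the one before it is completed fails the run):
1. the tool points down at the stray: TCP within 20 mm sideways of the centre of its top and 20 to 70 mm above it, for 1.5 s (horizontal distance between the grasp point and stray_top below 0.02 m and z of the grasp point in the frame of stray_top between 0.02 and 0.07 m and angle between the grasp point's own z axis and vertical above 2.4 rad), for 1.5 s.
2. the tool points down at the bare spindle: TCP within 20 mm sideways of its axis and 20 to 70 mm above its top, for 1.5 s (horizontal distance between the grasp point and spindle_top below 0.02 m and z of the grasp point in the frame of spindle_top between 0.02 and 0.07 m and angle between the grasp point's own z axis and vertical above 2.4 rad), for 1.5 s.
3. the larger button is pressed down, 4.5 mm or more (value of joint record above 0.0045 m), for 0.05 s.
At the end, for the whole second after the job is handed in: both buttons are up again (within 1.5 mm), every mill stands upright (within 0.08 rad) within 5 mm of where it began, and the head and the grinder are within 5 mm of where they began (value of joint each of record, clear below 0.0015 m and distance of each of tall1, tall2, tall3, stray, short1, short2, short3, head, grinder from where it was at the start of the episode below 0.005 m and angle between each of tall1, tall2, tall3, stray, short1, short2, short3's own z axis and vertical below 0.08 rad); the robot touches nothing.
It fails at once if the robot touches a mill, the spindle, a tray, the wooden head or the grinder (contact force between any of the fingers, the arm and tall1 above 0.3 N or contact force between any of the fingers, the arm and tall2 above 0.3 N or contact force between any of the fingers, the arm and tall3 above 0.3 N or contact force between any of the fingers, the arm and stray above 0.3 N or contact force between any of the fingers, the arm and short1 above 0.3 N or contact force between any of the fingers, the arm and short2 above 0.3 N or contact force between any of the fingers, the arm and short3 above 0.3 N or contact force between any of the fingers, the arm and head above 0.3 N or contact force between any of the fingers, the arm and grinder above 0.3 N or contact force between any of the fingers, the arm and spindle above 0.3 N or contact force between any of the fingers, the arm and tall_tray above 0.3 N or contact force between any of the fingers, the arm and short_tray above 0.3 N).
It fails at once if a mill is moved or lifted by more than 10 mm (distance of any of tall1, tall2, tall3, stray, short1, short2, short3 from where it was at the start of the episode above 0.01 m).
It fails at once if the smaller button is pressed (value of joint clear above 0.002 m).
It also fails if it takes over 58 s, if anything falls off the work surface, if the arm or the gripper's body presses on something with over 40 N, if the wrist force passes 120 N, or if a joint passes its speed limit or range.

ROBOT

A 6-joint arm with a two-finger parallel gripper is mounted at the origin on the work surface. World frame = base frame: x ahead of the robot, y to its left, z up, the work surface at z = 0. Lengths are in m, angles in rad, forces in N, time in s.
With the tool pointing down it reaches from about 0.25 to 0.775 m from the base axis. Payload 4 kg.
Tool frame: the origin (TCP) lies between the finger pads, 19 mm behind the fingertips; this is the grasp point; z points along the fingers, y is the line along which they close (so a half turn about z gives the same grasp; the last joint's range is limited). The gripper opens to 94 mm and grips with 3 to 60 N. Pads are 16 mm wide; open, the fingers measure 119 mm over their backs; the gripper's body (75 mm by 177 mm) begins 78 mm behind the grasp point.
Start: joints at [-1.334, 0.087, 1.371, -0, 1.684, -0.103], TCP at [0.183, -0.519, 0.224] pointing down, gripper open.
Joint ranges: [-3.1, 3.1], [-0.76, 2.03], [0.27, 2.55], [-1.08, 4.22], [0.17, 2.65], [-2.57, 2.57]. Speed limits (rad/s): [2.79, 2.79, 3.14, 3.14, 3.14, 3.14].

INTERFACE

Orientations are given as a unit quaternion [w, x, y, z].
In Python, from plant import ctrl gives the robot as it stands. The module is installed in compiled form; this text tells all that it offers.
- The arm moves only by the shell command python3 -m jog 'ROWS' [OPENING] [FORCE]. ROWS is JSON, a list of rows, each a list of 2 entries, a list of its own where there are three numbers: the shift along the tool's x, y, z in m, then the turn about the tool's z in degrees. In form: [[[tx, ty, tz], turn], ...]. A call has 1 to 10 rows; each row shifts and turns the commanded pose from where the row before left it, along the tool's axes as they then stand; what a row does not reach is not made up. A row lasts 1/8 s, in which the tool goes at most 62.5 mm and 10.7 degrees, less where a joint would pass 70% of its speed; a pose out of reach is approached as far as the arm can. A call is refused whole if a number of a shift passes 0.0625 or a number of a turn 10.7, either way. A call with a gripper value outside its range is refused whole. OPENING is the opening, from 0 (shut) to 1 (fully open), set as the call begins (- or left out, the last holds). The fingers move at their own pace and stop on an object; FORCE is the grip in N (left out, the last holds). Time passes only in rows, so rows that do not move let the fingers close. It gives the time, the measured TCP pose, the force, the opening and the grip force at its end, in the units of the state.
- ctrl.get_state(): the state, without advancing time (a new reading comes with each control period).
- ctrl.snapshot(name): name is "scene" or "top"; returns a dict with "img" (420x560x3 uint8, red, green, blue), "z_map" (420x560 float32, m along the optical axis (not along the pixel's ray), 0 where there is no reading), "mtx" (3x3 intrinsics, pixels), "R" (3x3) and "t" (3): a world point X has camera coordinates R X + t. Camera axes: x right, y down, z forward; pixel columns grow to the right and rows downward; lengths in m; the calibration is good to about 2 mm. A picture is of the moment at which its call begins.
- ctrl.sign_off(): hands the job in; it is judged then, once.
Trained networks look in a picture, given as the dict that the camera call returned (one of the last four; its "shot" number tells which), for a name from the list of things; names that differ only in an ending like _2 or _b are one class to them, and where a whole thing is asked for, a point or a joint stands for the part that bears it (a point fixed in the world has none). Each returns a list of dicts, best first, with "conf" (0 to 1); they miss things now and then, are a little off and sometimes report something else, mostly with a low value. They report only what shows in the picture. A call takes as long as a camera call.
- ctrl.outline_of(picture, query): "region" (420x560 bool, what is visible of it).
- ctrl.mark_of(picture, query): "at" ([x, y, z] in m, in the coordinates of the camera as it stood for that picture, good to about 4 mm: a listed point, or the origin of a listed thing).
The state is a dict: "time": time; "joint_positions": joint angles; "dq": joint speeds; "effort": joint torques, N m; "position": TCP position; "tcp_rot": TCP orientation; "ft_force": force on the tool from outside, world axes, zero at the start; "torque": the same for the moment, N m; "opening": finger opening in m; "grip_force": force on a finger pad.
Only numpy, scipy, OpenCV 4.12 (cv2) and the standard library are available. Lean on these libraries where they do the work, as an engineer would, in place of code of your own. Each camera call takes 0.05 s, during which the arm holds its last target. There are 200 camera calls.

## Working session

There is one attempt and no reset: what is moved stays moved. The work goes in short steps, Python scripts to look and compute and a shell command to move; the robot and the scene stay as the last step left them, time stands still between calls to the robot, and variables do not carry over. Pictures are saved under pics/ and viewed, at most 10 in all, crops included, and the job is handed in when it is done.

```bash
mkdir -p pics; cat > h.py <<'E'
from plant import ctrl
import numpy as np, cv2
def world(p,c): return np.array(p["R"]).T@(np.array(c)-np.array(p["t"]))
def cloud(p):
    z=p["z_map"];v,u=np.indices(z.shape);K=np.array(p["mtx"])
    c=np.stack([(u-K[0,2])/K[0,0]*z,(v-K[1,2])/K[1,1]*z,z],-1)
    w=(c-np.array(p["t"]))@np.array(p["R"]); w[z==0]=np.nan
    return w
E
python3 - <<'E'
from h import *
s=ctrl.get_state();print(s["position"],s["tcp_rot"],s["time"],s["opening"])
for n in["top","scene"]:
    p=ctrl.snapshot(n);cv2.imwrite(f"pics/{n}1.png",p["img"][...,::-1])
    for q in["stray_top","spindle_top","record_top","tall1","short1","record_box","head","grinder","tall_tray","short_tray"]:
        for r in ctrl.mark_of(p,q)[:4]: print(n,q,round(r["conf"],2),world(p,r["at"]).round(3))
    if n=="top":
        w=cloud(p);z=w[...,2]
        for lo,hi in[(.165,.19),(.135,.15),(.116,.13),(.1,.112)]:
            m=((z>lo)&(z<hi)).astype(np.uint8)
            k,l,st,ce=cv2.connectedComponentsWithStats(m)
            for i in range(1,k):
                if st[i,4]>8: print(lo,st[i,4],ce[i].round(),np.nanmedian(w[l==i],0).round(3))
E
```

```text
[ 0.18320295 -0.51807328  0.22311159] [-1.08231312e-03  9.85597216e-01  1.69106331e-01 -6.95522933e-05] 0.0 0.09391041672613036
top stray_top 0.9 [ 0.596 -0.292  0.142]
top spindle_top 0.43 [0.568 0.202 0.122]
top record_top 0.75 [ 0.428 -0.03   0.107]
top tall1 0.9 [ 0.499 -0.279  0.01 ]
top tall1 0.82 [ 0.608 -0.206  0.009]
top tall1 0.75 [ 0.516 -0.183  0.012]
top tall1 0.56 [ 0.557 -0.245 -0.001]
top short1 0.98 [0.469 0.286 0.012]
top short1 0.95 [0.478 0.195 0.008]
top short1 0.89 [0.566 0.297 0.013]
top short1 0.53 [ 0.518  0.243 -0.005]
top record_box 0.78 [ 0.456 -0.033 -0.002]
top head 0.7 [ 0.731 -0.052  0.003]
top grinder 0.47 [ 0.738  0.051 -0.002]
top tall_tray 0.89 [ 0.556 -0.243 -0.001]
top short_tray 0.67 [ 0.519  0.243 -0.002]
top short_tray 0.53 [ 0.733 -0.051 -0.001]
0.165 363 [366. 191.] [ 0.613 -0.201  0.176]
0.165 371 [360. 234.] [ 0.519 -0.185  0.176]
0.165 378 [404. 241.] [ 0.503 -0.278  0.176]
0.165 263 [252. 386.] [0.212 0.046 0.179]
0.135 381 [405. 199.] [ 0.596 -0.294  0.141]
0.135 395 [139. 216.] [0.564 0.295 0.141]
0.135 402 [185. 256.] [0.476 0.194 0.1
[... 2586 characters left out ...]
 0.106]
0.1 12 [554. 265.] [ 0.446 -0.637  0.105]
0.1 189 [286. 276.] [ 0.428 -0.028  0.106]
scene spindle_top 0.81 [0.573 0.203 0.12 ]
scene record_top 0.53 [ 0.426 -0.024  0.104]
scene tall1 0.96 [ 0.501 -0.279  0.012]
scene tall1 0.72 [ 0.621 -0.202  0.013]
scene tall1 0.63 [ 0.524 -0.184  0.014]
scene short1 0.9 [0.471 0.29  0.012]
scene short1 0.82 [0.568 0.294 0.006]
scene short1 0.8 [0.476 0.192 0.011]
scene short1 0.4 [ 0.454 -0.031  0.001]
scene record_box 0.73 [ 0.454 -0.029  0.001]
scene head 0.71 [ 0.73  -0.049 -0.   ]
scene head 0.18 [0.474 0.195 0.01 ]
scene grinder 0.73 [ 0.739  0.058 -0.003]
scene tall_tray 0.72 [ 0.557 -0.242  0.004]
scene short_tray 0.58 [0.523 0.248 0.001]
```

View pics/top1.png

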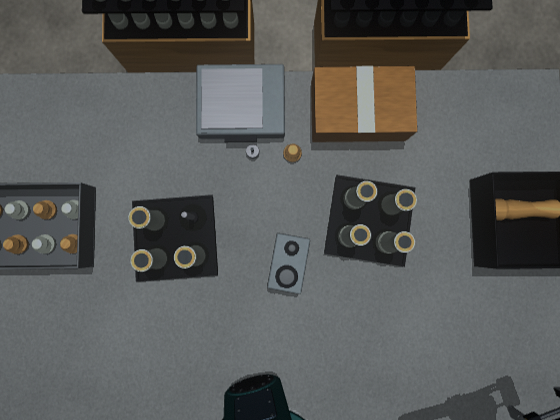

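View pics/scene1.png

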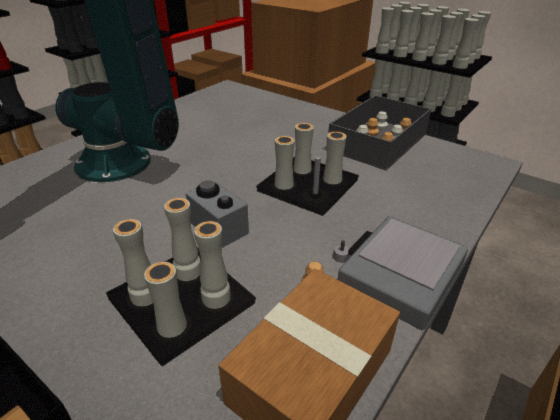

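The top picture shows the stray as the one low top in the right-hand tray, near pixel (405,199). The spindle is at about (188,215) and the larger button at about (287,276). In the scene picture the stray is at (163,295). I'll close the fingers, rise, and go to the stray.

```bash
cat >> h.py <<'E'
from scipy.spatial.transform import Rotation as Ro
def to(*g):
    s=ctrl.get_state();q=np.array(s["tcp_rot"]);R=Ro.from_quat(q[[1,2,3,0]])
    print("t",round(s["time"],2),"pos",np.round(s["position"],4),"z",R.as_matrix()[:,2].round(3),"shift",R.inv().apply(np.array(g)-s["position"]).round(4))
E
python3 -m jog '[[[0,0,-0.01],0],[[0.01,0,-0.02],0],[[0.03,-0.005,-0.01],0],[[0.035,-0.005,0],0],[[0.035,-0.005,0],0],[[0.035,-0.005,0],0],[[0.035,-0.005,0],0],[[0.035,-0.005,0],0],[[0.035,-0.005,0],0],[[0.035,-0.005,0],0]]' 0
python3 -m jog '[[[0.035,-0.006,0],0],[[0.035,-0.007,0],0],[[0.035,-0.007,0],0],[[0.03,-0.007,0],0],[[0.025,-0.006,0],0],[[0.015,-0.003,0],0],[[0.004,0,0],0],[[0,0,0],0],[[0,0,0],0]]'
python3 -c "
from h import *
to(.596,-.293,.183)"
```

```text
time: 2.35
position: [0.4398, -0.3854, 0.2653]
tcp_rot: [0.001, 0.986, 0.169, 0.0]
ft_force: [-0.1, -0.9, -0.3]
opening: 0.0006
grip_force: 0.0
time: 3.48
position: [0.5948, -0.293, 0.2645]
tcp_rot: [0.0, 0.986, 0.168, -0.0]
ft_force: [0.5, 0.5, -0.2]
opening: 0.0002
grip_force: 0.0
t 3.48 pos [ 0.5948 -0.293   0.2645] z [-0. -0. -1.] shift [0.0011 0.0004 0.0815]
```

```bash
python3 -m jog '[[[0.001,0,0.015],0],[[0,0,0.02],0],[[0,0,0.02],0],[[0,0,0.015],0],[[0,0,0.008],0],[[0,0,0.003],0],[[0,0,0],0],[[0,0,0],0],[[0,0,0],0],[[0,0,0],0]]'
python3 - <<'E'
from h import *
to(.596,-.293,.183)
p=ctrl.snapshot("scene");cv2.imwrite("pics/s2.png",p["img"][...,::-1])
E
python3 -m jog '[[[0,0,0],0],[[0,0,0],0],[[0,0,0],0],[[0,0,0],0],[[0,0,0],0],[[0,0,0],0],[[0,0,0],0],[[0,0,0],0],[[0,0,0],0],[[0,0,0],0]]'
python3 -m jog '[[[0,0,0],0],[[0,0,0],0],[[0,0,0],0],[[0,0,0],0],[[0,0,0],0],[[0,0,0],0],[[0,0,0],0]]'
```

```text
time: 4.72
position: [0.5965, -0.292, 0.1837]
tcp_rot: [0.0, 0.986, 0.169, 0.0]
ft_force: [1.1, -0.8, 0.1]
opening: 0.0001
grip_force: 0.0
t 4.72 pos [ 0.5965 -0.292   0.1837] z [ 0.001 -0.    -1.   ] shift [-0.0008  0.0008  0.0007]
time: 6.02
position: [0.5964, -0.2919, 0.1833]
tcp_rot: [0.0, 0.986, 0.169, -0.0]
ft_force: [-0.1, -0.0, 0.5]
opening: 0.0008
grip_force: 0.0
time: 6.9
position: [0.5964, -0.292, 0.1833]
tcp_rot: [0.0, 0.986, 0.169, 0.0]
ft_force: [0.4, -0.5, -0.4]
opening: 0.0005
grip_force: 0.0
```

View pics/s2.png

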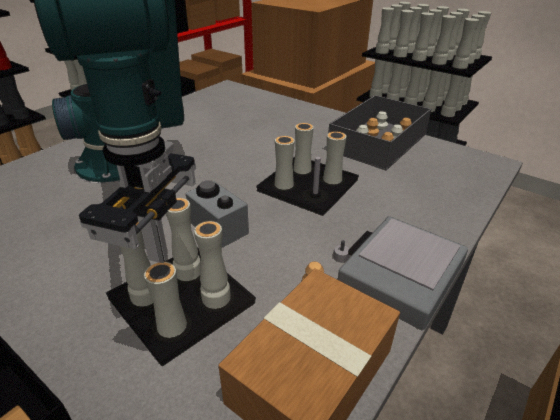

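The picture shows the closed fingertips at about (157,250), just above the stray's top at (163,272), with no contact. They have been held there for more than 2 s, so next is the spindle.

```bash
python3 -m jog '[[[0,0,-0.02],0],[[0,0,-0.03],0],[[0.002,-0.01,-0.03],0],[[0.007,-0.025,0],0],[[0.01,-0.035,0],0],[[0.01,-0.035,0],0],[[0.01,-0.035,0],0],[[0.01,-0.035,0],0],[[0.01,-0.035,0],0],[[0.01,-0.035,0],0]]'
python3 -m jog '[[[0.01,-0.035,0],0],[[0.01,-0.035,0],0],[[0.01,-0.035,0],0],[[0.01,-0.035,0],0],[[0.011,-0.035,0],0],[[0.011,-0.033,0],0],[[0.006,-0.018,0],0],[[0.002,-0.004,0],0],[[0,0,0],0],[[0,0,0],0]]'
python3 -c "
from h import *
to(.570,.202,.163)"
```

```text
time: 8.15
position: [0.5785, -0.0353, 0.2613]
tcp_rot: [-0.001, 0.986, 0.17, -0.001]
ft_force: [1.3, -1.4, -0.2]
opening: 0.0004
grip_force: 0.0
time: 9.4
position: [0.5693, 0.2012, 0.2632]
tcp_rot: [0.0, 0.986, 0.168, -0.0]
ft_force: [0.3, 0.5, -0.5]
opening: 0.0004
grip_force: 0.0
t 9.4 pos [0.5693 0.2012 0.2632] z [ 0. -0. -1.] shift [ 0.0009 -0.0006  0.1002]
```

```bash
python3 -m jog '[[[0.001,0,0.015],0],[[0,0,0.02],0],[[0,0,0.02],0],[[0,0,0.02],0],[[0,0,0.015],0],[[0,0,0.008],0],[[0,0,0.002],0],[[0,0,0],0],[[0,0,0],0],[[0,0,0],0]]'
python3 - <<'E'
from h import *
to(.570,.202,.163)
p=ctrl.snapshot("scene");cv2.imwrite("pics/s3.png",p["img"][100:300,200:400,::-1].repeat(3,0).repeat(3,1))
E
python3 -m jog '[[[0,0,0],0],[[0,0,0],0],[[0,0,0],0],[[0,0,0],0],[[0,0,0],0],[[0,0,0],0],[[0,0,0],0],[[0,0,0],0],[[0,0,0],0],[[0,0,0],0]]'
python3 -m jog '[[[0,0,0],0],[[0,0,0],0],[[0,0,0],0],[[0,0,0],0],[[0,0,0],0],[[0,0,0],0],[[0,0,0],0]]'
```

```text
time: 10.65
position: [0.5704, 0.2027, 0.164]
tcp_rot: [0.0, 0.986, 0.169, 0.001]
ft_force: [0.6, 0.0, 0.2]
opening: 0.0004
grip_force: 0.0
t 10.65 pos [0.5704 0.2027 0.164 ] z [ 0.001  0.    -1.   ] shift [-0.0006  0.0005  0.001 ]
time: 11.95
position: [0.5701, 0.2025, 0.1633]
tcp_rot: [0.0, 0.986, 0.169, 0.0]
ft_force: [0.5, -0.1, -0.7]
opening: 0.0007
grip_force: 0.0
time: 12.82
position: [0.5701, 0.2026, 0.1633]
tcp_rot: [0.0, 0.986, 0.169, 0.0]
ft_force: [-0.0, 0.2, -0.0]
opening: 0.0002
grip_force: 0.0
```

View pics/s3.png

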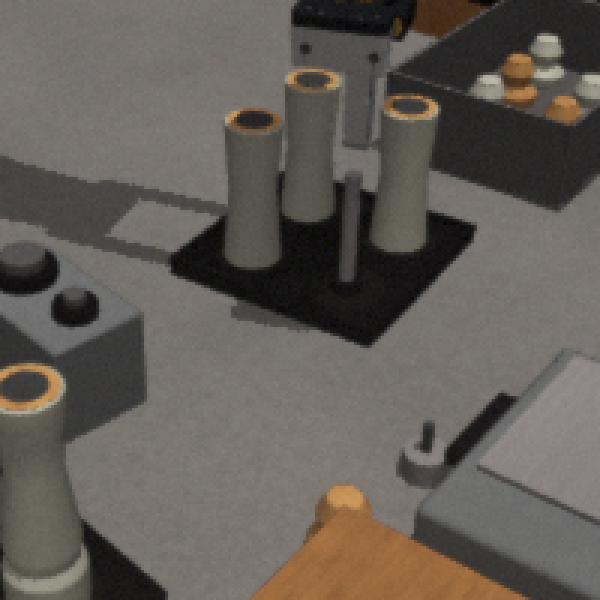

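The crop shows the fingertips at about (360,145), just above the spindle's top at (352,178), and not touching it. This has also been held for more than 2 s, so on to the larger button.

```bash
python3 -m jog '[[[0,0,-0.02],0],[[0,0,-0.03],0],[[0,0,-0.03],0],[[-0.015,0.012,0],0],[[-0.028,0.023,0],0],[[-0.03,0.024,0],0],[[-0.03,0.024,0],0],[[-0.03,0.024,0],0],[[-0.03,0.024,0],0],[[-0.028,0.023,0],0]]'
python3 -m jog '[[[-0.015,0.012,0.01],0],[[-0.005,0.004,0.03],0],[[0,0,0.03],0],[[0,0,0.02],0],[[0,0,0.007],0],[[0,0,0],0],[[0,0,0],0]]'
python3 - <<'E'
from h import *
to(.428,-.028,.126)
p=ctrl.snapshot("scene");cv2.imwrite("pics/s4.png",p["img"][130:280,130:280,::-1].repeat(4,0).repeat(4,1))
E
```

```text
time: 14.08
position: [0.4405, -0.0072, 0.2435]
tcp_rot: [0.0, 0.986, 0.169, 0.0]
ft_force: [0.3, 0.1, 0.2]
opening: 0.0003
grip_force: 0.0
time: 14.95
position: [0.4285, -0.0281, 0.1474]
tcp_rot: [0.0, 0.986, 0.169, 0.001]
ft_force: [0.1, 0.3, -0.5]
opening: 0.0007
grip_force: 0.0
t 14.95 pos [ 0.4285 -0.0281  0.1474] z [ 0.002 -0.    -1.   ] shift [-0.0005 -0.0003  0.0214]
```

View pics/s4.png

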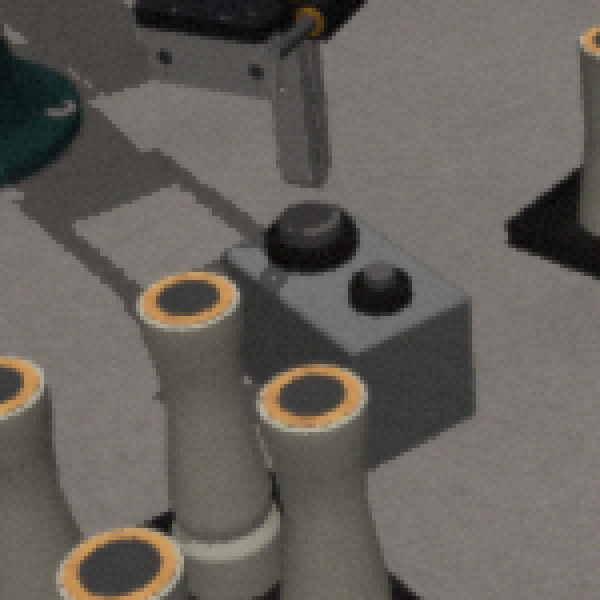

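The fingertips, at about (303,180), are over the larger button at (312,225) and clear of the smaller one at (380,285). I'll press slowly and watch the force.

```bash
python3 -m jog '[[[0,0,0.01],0],[[0,0,0.008],0],[[0,0,0.003],0],[[0,0,0.002],0],[[0,0,0.002],0],[[0,0,0.002],0],[[0,0,0],0],[[0,0,0],0]]'
python3 -m jog '[[[0,0,0.001],0],[[0,0,0],0],[[0,0,0],0]]'
```

```text
time: 16.0
position: [0.4276, -0.028, 0.12]
tcp_rot: [0.0, 0.986, 0.169, -0.0]
ft_force: [-4.1, 0.8, 7.6]
opening: 0.0004
grip_force: 3.2
time: 16.38
position: [0.4276, -0.028, 0.1199]
tcp_rot: [0.0, 0.986, 0.169, 0.0]
ft_force: [-5.9, 0.9, 10.5]
opening: 0.0005
grip_force: 5.2
```

The position stalled and the force rose past the 5 N spring, so the button is fully down. Now I'll lift clear.

```bash
python3 -m jog '[[[0,0,-0.005],0],[[0,0,-0.01],0],[[0,0,-0.02],0],[[0,0,-0.03],0],[[0,0,-0.03],0],[[0,0,-0.015],0],[[0,0,0],0],[[0,0,0],0],[[0,0,0],0]]'
python3 - <<'E'
from h import *
p=ctrl.snapshot("scene");cv2.imwrite("pics/s5.png",p["img"][...,::-1])
for q in["record_top","stray_top"]:
    for r in ctrl.mark_of(p,q)[:1]:print(q,world(p,r["at"]).round(3))
E
```

```text
time: 17.5
position: [0.4272, -0.0279, 0.2268]
tcp_rot: [-0.0, 0.986, 0.169, -0.001]
ft_force: [-0.5, -0.0, 0.6]
opening: 0.0005
grip_force: 0.0
record_top [ 0.519 -0.184  0.014]
stray_top [ 0.602 -0.289  0.14 ]
```

View pics/s5.png

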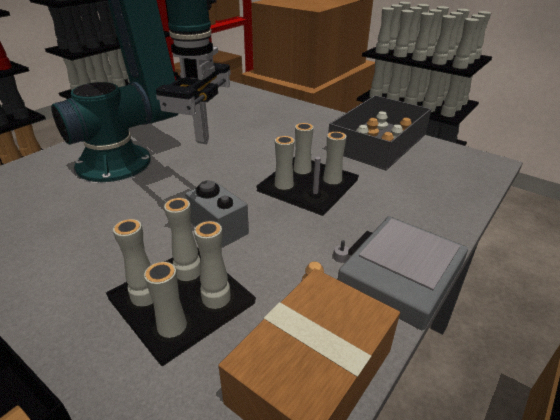

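The button at (208,188) is up again, the mills look unmoved, and the gripper at (202,135) is clear of everything.

```bash
python3 -c "
from plant import ctrl
print(ctrl.sign_off())"
```

```text
the job is handed in; nothing more can be done
None
```

The arm pointed at the stray and then at the bare spindle, holding over 2 s at each, then pressed the larger button fully and released it; the job is handed in (no verdict was returned), and the pictures show no contact with or movement of anything else.

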